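# Clamp the seal blank with the click wrench

### The arm

A 6-joint arm with a two-finger parallel gripper is mounted at the origin on the work surface. World frame = base frame: x ahead of the robot, y to its left, z up, the work surface at z = 0. Lengths are in m, angles in rad, forces in N, time in s.
With the tool pointing down it reaches from about 0.35 to 0.85 m from the base axis. Payload 8.1 kg.
Tool frame: the origin (TCP) lies on the mounting face of the last link; the fingertips stand 186 mm ahead of it and the grasp point (between the pads) lies 167 mm ahead of it; z points along the fingers, y is the direction in which the jaws open and shut (so a half turn about z gives the same grasp; the last joint's range is limited). The gripper opens to 93 mm and grips with 3 to 60 N. Pads are 15 mm wide; open, the fingers measure 128 mm over their backs; the gripper's body (75 mm by 188 mm) begins 65 mm behind the grasp point.
Start: joints at [-1.259, 0.13, 1.488, -0, 1.523, -0.085], TCP at [0.232, -0.553, 0.405] pointing down, gripper open.
Joint ranges: [-2.96, 2.96], [-0.89, 2.26], [0.02, 2.5], [-1.34, 4.48], [0, 2.73], [-2.66, 2.66]. Speed limits (rad/s): [2.39, 2.39, 2.79, 3.14, 3.14, 3.14].

### API

Orientations are given as a rotation vector (axis times angle).
In Python, from plant import robot, read_camera, spotter gives the robot as it stands.
- The arm moves only by the tool arm_command, never from a script. Its arguments are lists of equal length, an entry for each row: "xyz": the shift along the world's x, y, z in cm, a list of three; "turn": the turn, a rotation vector about the world's x, y, z in rad, a list of three. A call has 1 to 12 rows; each row shifts and turns the commanded pose from where the row before left it; what a row does not reach is not made up. A row lasts 1/8 s, in which the tool goes at most 62.5 mm and 10.7 degrees, less where a joint would pass 70% of its speed; a pose out of reach is approached as far as the arm can. A call is refused whole if a number of a shift passes 6.25 or a number of a turn 0.188, either way. A call with a gripper value outside its range is refused whole. "gripper" is the finger opening in cm, from 0 to 9.3, set as the call begins (left out, the last holds). The fingers move at their own pace and stop on an object; "force" is the grip in N (left out, the last holds). Time passes only in rows, so rows that do not move let the fingers close. It gives the time, the measured TCP pose, the force and the opening at its end, in the units of the state.
- robot.read_state(): the state, without advancing time (a new reading comes with each control period).
- read_camera(name): name is "side" or "top" or "wrist"; returns a dict with "frame" (400x640x3 uint8, red, green, blue), "z_map" (400x640 float32, m along the optical axis (not along the pixel's ray), 0 where there is no reading), "fx", "fy", "cx", "cy" (pixels), "eye" and "orientation" of the camera in the world. Camera axes: x right, y down, z forward; pixel columns grow to the right and rows downward; lengths in m; the calibration is good to about 2 mm. A picture is of the moment at which its call begins.
- robot.close_job(): hands the job in, once; it reports no verdict.
Trained networks look in a picture, given as the dict that the camera call returned (one of the last four; its "shot" number tells which), for a name from the list of things; names that differ only in an ending like _2 or _b are one class to them, and where a whole thing is asked for, a point or a joint stands for the part that bears it (a point fixed in the world has none). Each returns a list of dicts, best first, with "confidence" (0 to 1); they miss things now and then, are a little off and sometimes report something else, mostly with a low value. They report only what shows in the picture. A call takes as long as a camera call. They do not tell look-alikes from the thing itself.
- spotter.masks_of(picture, query): "pixels" (400x640 bool, what is visible of it) and "centre" ([row, column] in pixels, amid what is visible of it).
The state is a dict: "t": time; "q": joint angles; "dq": joint speeds; "joint_torque": joint torques, N m; "tool_pos": TCP position; "orientation": TCP orientation; "force": force on the tool from outside, world axes, zero at the start; "wrist_torque": the same for the moment, N m; "opening": finger opening in m.
Only numpy, scipy, OpenCV 4.12 (cv2) and the standard library are available. Lean on these libraries where they do the work, as an engineer would, in place of code of your own. Each camera call takes 0.05 s, during which the arm holds its last target. There are 200 camera calls.

### The job

Stand the tall slim marble seal upright on the floor of the carving vise, midway between its two jaws, and let go of it. Then swing the wrench on the vise's spindle clockwise (seen from above) until it clicks over, and stop at once, since pushing on after the click cracks the stone. Let go of the wrench, leave the seal clamped, and leave the other things on the table where they are.

Things in the scene. Friction and masses are not known exactly. Their poses are not given: they have to be found in the camera images.
- seal: The seal to clamp: the tall slim one of the two loose polished marble blocks, 26 x 26 mm and 70 mm tall, about 0.1 to 0.16 kg, standing upright. Origin at the centre of its underside, z up, x and y normal to its side faces.
- seal_short: The other marble seal, 40 x 40 mm and 46 mm tall; a bystander. Origin at the centre of its underside. The two seals may swap places.
- vise: Carving vise fixed to the table (place and yaw vary): dark wood base 86 (x) by 190 mm (y, -100 to +90), pocket floor 30 mm above the table. Origin on the table under its middle, z up, y along the jaws' closing direction. In this frame the jaws are centred on x = 0, 50 mm wide, tops 55 mm above the table; the spindle with the wrench stands upright at x = 0, y = -55 mm.
- jaw: The sliding steel jaw, on the spindle's side. It slides towards +y of the vise as the spindle turns clockwise, 18 mm per radian of the wrench. Its face is 12 mm from the vise's origin along y at the start. Origin at the foot of its face, 30 mm above the table.
- jaw_face (a point): Centre of the sliding jaw's clamping face, 42.5 mm above the table.
- end_face (a point): Centre of the end jaw's clamping face, 42.5 mm above the table. It stands 32 to 44 mm from the sliding jaw's face at the start (6 to 18 mm of play for the seal in all). The end jaw floats: pressed with a few newtons it slides back by 0 to 6 mm until it bears on a stop that cannot be seen.
- wrench_head: Steel head of the click wrench, a 34 mm disc fixed on the vise's spindle (it stays there; do not lift it). Origin on the spindle's axis, 56 mm above the table; the handle runs along its -x. At the start the handle points to -x of the vise, leaning 0.3 to 0.7 rad towards -y. It tightens clockwise from above.
- wrench_handle: Level handle: round rubber grip 19 mm thick from 86 to 191 mm from the spindle's axis, steel neck 15 mm thick, centre line 75 mm above the table. Origin on its pivot in the neck, 30 mm from the spindle's axis; x axis in line with the head's until the click. The click counts from 0.03 rad of kink clockwise; beyond 0.13 rad it was pushed too far. Let go, it springs back; the vise stays tight.
- wrench_axis (a point): Point on the spindle's axis at the height of the handle's centre line (75 mm above the table).
- wrench_grip (a point): Point on the centre line of the handle's grip, 140 mm from the spindle's axis. Pushed here from its anticlockwise side the wrench turns freely at 3 to 4 N; once the seal is caught and the end jaw bears on its stop the push grows within some degrees to about 8 N, then the handle kinks and the push falls steadily, to half at 0.07 rad of kink.
- pad_case: Black plastic seal pad case, 85 x 85 x 27 mm; a bystander. Origin at the centre of its underside.
- bowl: White ceramic grinding bowl, 110 mm across, 50 mm tall; a bystander.
- paperweight: Dark wooden paperweight bar, 160 x 26 x 18 mm; a bystander.
- roller: Upright wooden cylinder, 40 mm across, 55 mm tall; a bystander.
- carver: Carving tool with wooden handle, 150 mm long, lying; a bystander.
Things that resemble listed ones, but are neither listed nor needed, are in the scene too. Leave any pink or red look-alike of the seal alone.

How it is judged:
By the outcome, as a careful person would: the job done as asked, in the order asked, and still so for the second after the job is handed in, with the robot touching nothing.
It also fails if it takes over 72 s, if anything falls off the work surface, if the arm or the gripper's body presses on something with over 40 N, if the wrist force passes 120 N, or if a joint passes its speed limit or range.

## Working session

There is one attempt and no reset: what is moved stays moved. The work goes in short steps, Python scripts to look and compute and a tool call to move; the robot and the scene stay as the last step left them, time stands still between calls to the robot, and variables do not carry over. Pictures are saved under pics/ and viewed, about 8 in all and at most 12, crops included, and the job is handed in when it is done.

Besides the shell and the picture viewer there is one more tool, called after "Request:" by a JSON object that holds its "api" and its "payload", one argument or row to a line. arm_command: Moves the arm, as the interface text tells. Its arguments: {"type":"object","properties":{"xyz":{"type":"array","items":{"type":"array","items":{"type":"number"}}},"turn":{"type":"array","items":{"type":"array","items":{"type":"number"}}},"gripper":{"type":"number"},"force":{"type":"number"}},"required":["xyz","turn"]}

```bash
ls; mkdir -p pics; cat > h.py <<'E'
import numpy as np, cv2
from scipy.spatial.transform import Rotation as R
from plant import robot, read_camera, spotter
def rot(o):
    o=np.array(o,float)
    if o.shape==(3,3): return o
    return R.from_rotvec(o).as_matrix() if o.size==3 else R.from_quat(o).as_matrix()
def cloud(p):
    z=p["z_map"]; v,u=np.mgrid[:400,:640]
    c=np.stack([(u-p["cx"])/p["fx"]*z,(v-p["cy"])/p["fy"]*z,z],-1)
    w=c@rot(p["orientation"]).T+np.array(p["eye"]); w[z<=0]=np.nan
    return w
def proj(p,X):
    c=(np.atleast_2d(X)-np.array(p["eye"]))@rot(p["orientation"])
    return np.c_[c[:,0]/c[:,2]*p["fx"]+p["cx"],c[:,1]/c[:,2]*p["fy"]+p["cy"]]
def save(p,name,box=None,k=1):
    f=p["frame"]
    if box: f=f[box[0]:box[1],box[2]:box[3]]
    cv2.imwrite("pics/"+name,cv2.resize(f[...,::-1],None,fx=k,fy=k,interpolation=cv2.INTER_CUBIC))
E
python3 - <<'E'
from h import *
print(robot.read_state())
for n in ("top","side"):
    p=read_camera(n); print(n,p["eye"],p["orientation"],p["fx"]); save(p,n+"0.png",k=1.25)
    w=cloud(p)
    for q in ("seal","seal_short","vise","jaw","wrench_head","wrench_handle"):
        for d in spotter.masks_of(p,q)[:3]:
            m=d["pixels"]; print(q,round(d["confidence"],2),np.round(d["centre"]),m.sum(),np.round(np.nanmedian(w[m],0),3),np.round(np.nanmax(w[m][:,2]),3))
E
```

```text
pics
{'t': 0.0, 'q': array([-1.25938756e+00,  1.31165889e-01,  1.48928615e+00, -1.92603664e-05,
        1.52300509e+00, -8.54010052e-02]), 'dq': array([-0.00138361,  0.00094314, -0.00078359, -0.00024901, -0.00049469,
       -0.00011889]), 'joint_torque': array([-2.87553041e-03, -5.59850764e+01, -4.91752660e+01,  7.65892491e-02,
        3.55490029e-02, -1.11870747e-04]), 'tool_pos': array([ 0.23183185, -0.55314985,  0.40368054]), 'orientation': array([-3.07814720e+00, -6.18862719e-01,  3.60064406e-04]), 'force': array([-0.02105366, -0.2753352 , -0.36621425]), 'wrist_torque': array([-0.05226173,  0.01647384,  0.0172594 ]), 'opening': 0.09299621138001404}
top [ 0.42001994 -0.03397979  1.17228516] [-2.14338086  2.10959473 -0.16434036] 396.8155951902783
seal 0.74 [208. 229.] 134 [0.579 0.269 0.067] 0.074
seal 0.68 [192. 328.] 2288 [ 0.624 -0.015  0.031] 0.093
seal 0.66 [177. 240.] 161 [0.663 0.243 0.065] 0.075
seal_short 0.59 [256. 217.] 231 [0.445 0.292 0.044] 0.05
vise 0.7 [194. 330.] 2297 [ 0.624 -0.017  0.031] 0.093
vise 0.62 [210. 357.] 470 [ 0.566 -0.091  0.083] 0.093
vise 0.36 [142
[... 224 characters left out ...]
1808277 0.78035416 1.03621183] [-0.83580428  2.55382885 -1.07972703] 462.7256060673071
seal 0.8 [290. 224.] 276 [0.63  0.348 0.05 ] 0.076
seal 0.67 [307. 268.] 252 [0.513 0.325 0.053] 0.076
seal 0.57 [285. 254.] 249 [0.576 0.282 0.053] 0.074
seal_short 0.91 [321. 292.] 442 [0.441 0.304 0.043] 0.051
vise 0.67 [214. 308.] 1909 [ 0.619 -0.01   0.034] 0.093
vise 0.67 [200. 339.] 448 [ 0.575 -0.084  0.082] 0.093
vise 0.58 [165. 446.] 375 [ 0.401 -0.482  0.017] 0.392
jaw 0.71 [216. 303.] 151 [0.635 0.017 0.048] 0.06
wrench_head 0.69 [199. 342.] 545 [ 0.577 -0.091  0.081] 0.093
wrench_handle 0.77 [200. 352.] 285 [ 0.54  -0.103  0.081] 0.09
wrench_handle 0.7 [284. 258.] 270 [0.577 0.282 0.051] 0.074
```

View pics/top0.png

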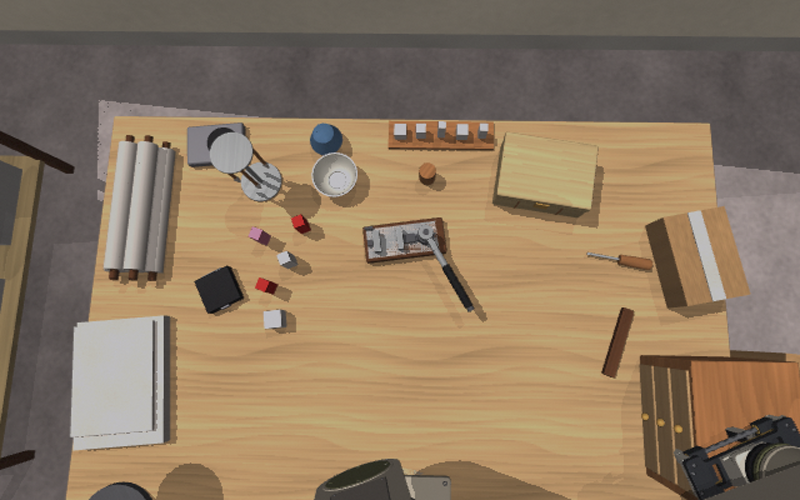

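View pics/side0.png

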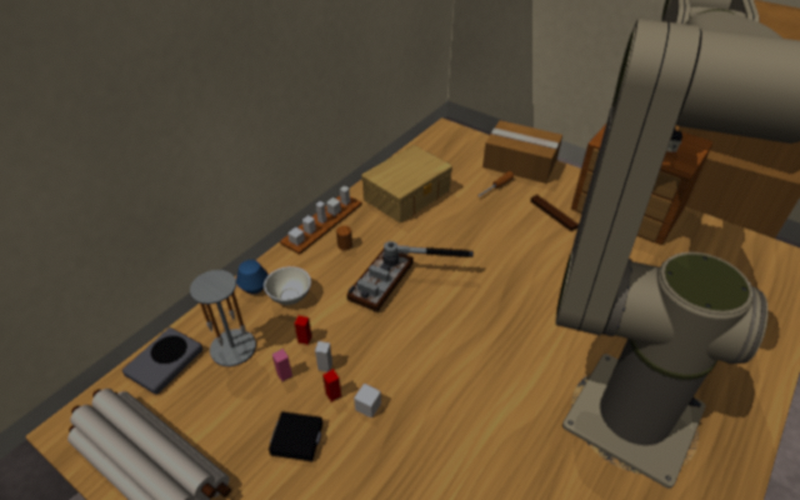

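Candidates in top0.png: red (300,223), red (265,286), pink (259,235), slim white (287,258), squat white (274,319), and the white ones on the rack at top, which are look-alikes. The slim white one at (287,258) fits (white marble, loose, top about 72 mm). I'll confirm this in a crop. Now measuring the vise.

```bash
cat >> h.py <<'E'
def rect(pts):
    (c,s,a)=cv2.minAreaRect((pts*1000).astype(np.float32)); return np.round(c,1),np.round(s,1),round(a,2)
E
python3 - <<'E'
from h import *
p=read_camera("top"); w=cloud(p)
x,y,z=np.moveaxis(w,-1,0)
n=lambda lo,hi,x0,x1,y0,y1: w[(z>lo)&(z<hi)&(x>x0)&(x<x1)&(y>y0)&(y<y1)]
b=n(.018,.1,.48,.68,-.13,.14)
b=n(.022,.045,.5,.68,-.16,.14); print("base",rect(b[:,:2]))
h=n(.06,.1,.38,.54,-.25,-.08);print("handle",len(h),np.round(h[:,:2].mean(0),3),cv2.fitLine((h[:,:2]*1000).astype(np.float32),2,0,.01,.01).ravel())
s=n(.06,.085,.55,.61,.24,.3);print("seal",rect(s[:,:2]),np.median(s[:,2]))
E
```

```text
base (array([636.4,   3.1]), array([ 86.6, 189.9]), 8.03)
handle 200 [ 0.505 -0.127] [   0.854572     0.5193329  505.2689    -127.00398  ]
seal (array([582.3, 273.6]), array([25.7, 26.4]), 22.76) 0.06949931666169995
```

Request:
{"api": "arm_command", "payload": {
  "xyz": [
    [3.05,4.6,0.4],
    [3.05,4.6,0.4],
    [3.05,4.6,0.4],
    [3.05,4.6,0.4],
    [3.05,4.6,0.4],
    [3.05,4.6,0.4],
    [3.05,4.6,0.4],
    [3.05,4.6,0.4],
    [3.05,4.6,0.4],
    [3.05,4.6,0.4],
    [3.05,4.6,0.4],
    [0,0,0]
  ],
  "turn": [
    [0,0,0.125],
    [0,0,0.125],
    [0,0,0.125],
    [0,0,0.125],
    [0,0,0.125],
    [0,0,0.125],
    [0,0,0.125],
    [0,0,0.125],
    [0,0,0.125],
    [0,0,0.125],
    [0,0,0.125],
    [0,0,0]
  ],
  "gripper": 6,
  "force": 15
}}

```text
t: 2.25
tool_pos: [0.5687, -0.0441, 0.4488]
orientation: [-1.98, -2.439, -0.002]
force: [-0.7, -0.4, -0.5]
opening: 0.0601
```

```bash
python3 - <<'E'
from h import *
p=read_camera("wrist"); s=robot.read_state(); print(s["t"],s["tool_pos"],s["orientation"],s["force"]); print(p["eye"],p["fx"],rot(p["orientation"])[:,2])
save(p,"w1.png",k=1.25); np.savez("w1.npz",w=cloud(p))
E
```

```text
2.3 [ 0.56794806 -0.04578442  0.44860327] [-1.98374971e+00 -2.43582657e+00  4.02009136e-04] [-0.05307286  0.02493859 -0.55504137]
[0.55331462 0.03269974 0.42933428] 284.71508858646354 [ 0.0589415  -0.27650958 -0.95920193]
```

View pics/w1.png

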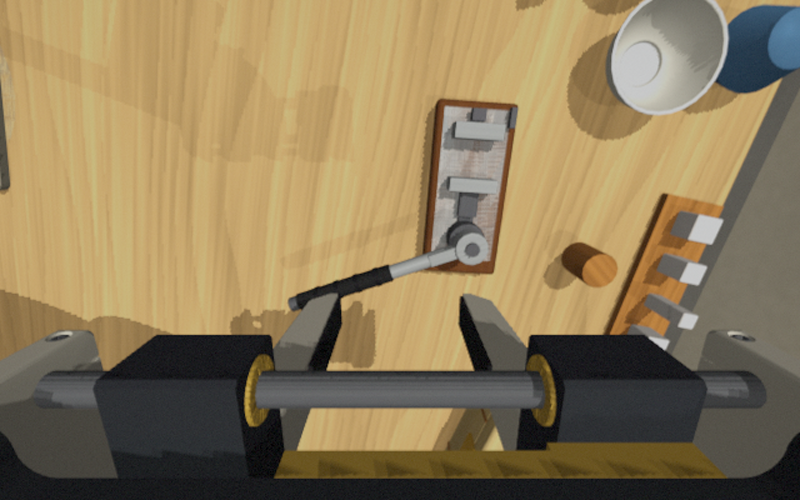

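The picture shows the sliding jaw near (472,184), the end jaw near (482,131), and the spindle head at (470,248), with the handle running to (295,302).

```bash
python3 - <<'E'
from h import *
w=np.load("w1.npz")["w"]; x,y,z=np.moveaxis(w,-1,0)
m=(x>.5)&(x<.75)&(y>-.12)&(y<.13)&(z>.02)&(z<.042)
print("base",rect(w[m][:,:2]))
m=(x>.56)&(x<.72)&(y>-.02)&(y<.13)&(z>.047)&(z<.062)
th=np.radians(8); ex=np.array([np.cos(th),np.sin(th)]); ey=np.array([-ex[1],ex[0]]); O=np.array([.6357,.008])
P=w[m]; n,l=cv2.connectedComponents(m.astype(np.uint8))
for i in range(1,n):
    q=w[l==i]
    if len(q)>20: d=(q[:,:2]-O); print(len(q),rect(q[:,:2]),"vise-x",np.percentile(d@ex,[1,99]).round(4),"y",np.percentile(d@ey,[1,99]).round(4),np.median(q[:,2]))
m=(x>.6)&(x<.69)&(y>-.1)&(y<0)&(z>.085)&(z<.1); print("head top",rect(w[m][:,:2]))
h=w[(x>.46)&(x<.62)&(y>-.2)&(y<-.04)&(z>.065)&(z<.1)];print(len(h),h[:,:2].min(0),cv2.fitLine((h[:,:2]*1000).astype(np.float32),2,0,.01,.01).ravel())
E
```

```text
base (array([637.1,   3.1]), array([ 86.6, 190.1]), 8.07)
567 (array([628. ,  66.6]), array([50. , 16.1]), 7.97) vise-x [-0.0244  0.0248] y [0.0511 0.0668] 0.05557453060210776
436 (array([635.5,  13. ]), array([50.3, 14.1]), 8.21) vise-x [-0.0243  0.0252] y [-0.0017  0.012 ] 0.0557170825622684
head top (array([631.3, -48.5]), array([57.4, 32.4]), 11.99)
1572 [ 0.46841233 -0.1518905 ] [ 8.6614388e-01  4.9979472e-01  5.4845032e+02 -9.9833229e+01]
```

Request:
{"api": "arm_command", "payload": {
  "xyz": [
    [0,5.5,0],
    [0,5.5,0],
    [0,5.5,0],
    [0,5.5,0],
    [0,1,0],
    [0,0,0],
    [0,0,0]
  ],
  "turn": [
    [0,0,0.05],
    [0,0,0.05],
    [0,0,0.05],
    [0,0,0.05],
    [0,0,0],
    [0,0,0],
    [0,0,0]
  ]
}}

```text
t: 3.18
tool_pos: [0.5676, 0.1808, 0.4487]
orientation: [1.738, 2.617, -0.001]
force: [-0.1, -0.3, 0.7]
opening: 0.0601
```

```bash
python3 - <<'E'
from h import *
p=read_camera("wrist"); s=robot.read_state(); print(s["t"],s["tool_pos"],s["orientation"],s["force"])
w=cloud(p); np.savez("w2.npz",w=w); x,y,z=np.moveaxis(w,-1,0)
m=(x>.55)&(x<.62)&(y>.24)&(y<.31)&(z>.064)&(z<.078); print("seal top",m.sum(),rect(w[m][:,:2]),np.median(z[m]))
c=proj(p,[[.5823,.2736,.035]])[0].astype(int); print(c)
save(p,"w2.png",(max(0,c[1]-100),c[1]+100,max(0,c[0]-130),c[0]+130),2)
E
```

```text
3.225 [0.56767455 0.18075404 0.44878669] [ 1.73785547e+00  2.61675880e+00 -6.15048769e-04] [ 0.83342474 -0.14875452 -0.04590835]
seal top 492 (array([582.6, 274.1]), array([25.4, 26.1]), 24.8) 0.07059704753287538
[356 117]
```

View pics/w2.png

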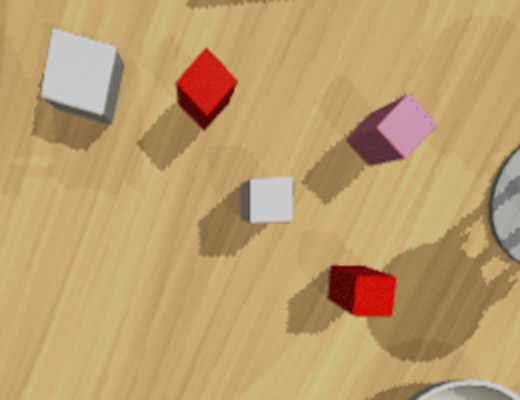

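The slim white block at (270,200) in the crop is the seal, clearly distinct from the red, pink and squat white ones. Approaching it now.

Request:
{"api": "arm_command", "payload": {
  "xyz": [
    [0.5,3.1,-1],
    [0.5,3.1,-4],
    [0.48,3.1,-4],
    [0,0,-4],
    [0,0,-3],
    [0,0,-2.5],
    [0,0,-2.2],
    [0,0,-2],
    [0,0,0],
    [0,0,0]
  ],
  "turn": [
    [0,0,0.02],
    [0,0,0],
    [0,0,0],
    [0,0,0],
    [0,0,0],
    [0,0,0],
    [0,0,0],
    [0,0,0],
    [0,0,0],
    [0,0,0]
  ]
}}

```text
t: 4.47
tool_pos: [0.5827, 0.2757, 0.2226]
orientation: [1.708, 2.636, 0.002]
force: [0.4, 0.6, -1.3]
opening: 0.0598
```

Request:
{"api": "arm_command", "payload": {
  "xyz": [
    [0,0,0],
    [0,0,0],
    [0,0,0],
    [0,0,0],
    [0,0,0],
    [0,0,0]
  ],
  "turn": [
    [0,0,0],
    [0,0,0],
    [0,0,0],
    [0,0,0],
    [0,0,0],
    [0,0,0]
  ],
  "gripper": 1.5,
  "force": 15
}}

```text
t: 5.22
tool_pos: [0.5822, 0.2757, 0.2219]
orientation: [1.708, 2.637, 0.0]
force: [-0.9, 0.1, 1.9]
opening: 0.0262
```

Request:
{"api": "arm_command", "payload": {
  "xyz": [
    [0,0,1.5],
    [0,0,3],
    [0,0,3],
    [0,0,2.5],
    [0.5,-2.4,0],
    [1,-4.8,0],
    [1,-4.8,0],
    [1,-4.8,0],
    [1,-4.8,0],
    [0.42,-1.88,0],
    [0,0,0],
    [0,0,0]
  ],
  "turn": [
    [0,0,0],
    [0,0,0],
    [0,0,0],
    [0,0,0],
    [0,0,-0.05],
    [0,0,-0.05],
    [0,0,-0.05],
    [0,0,-0.05],
    [0,0,-0.05],
    [0,0,-0.03],
    [0,0,0],
    [0,0,0]
  ]
}}

```text
t: 6.72
tool_pos: [0.6313, 0.0421, 0.3219]
orientation: [-2.057, -2.374, -0.001]
force: [-0.3, 1.0, -0.2]
opening: 0.0261
```

```bash
cat > seal.py <<'E'
from h import *
import sys
s=robot.read_state(); print(s["t"],s["tool_pos"],s["orientation"],s["force"],s["opening"])
zc=float(sys.argv[1])
for n in ("wrist","top"):
    p=read_camera(n); w=cloud(p); x,y,z=np.moveaxis(w,-1,0)
    save(p,sys.argv[2]+n+".png",k=1.25)
    m=(x>.55)&(x<.72)&(y>-.03)&(y<.12)&(z<.065)&(z>.047)
    k,l=cv2.connectedComponents(m.astype(np.uint8))
    for i in range(1,k):
        q=w[l==i]
        if len(q)>40: print(n,"low",len(q),rect(q[:,:2]),np.median(q[:,2]))
    m=(x>.60)&(x<.66)&(y>.0)&(y<.08)&(abs(z-zc)<.035); print(n,"seal zone",m.sum(), rect(w[m][:,:2]) if m.sum()>10 else "", np.percentile(z[m],[1,50,99]) if m.sum()>10 else "")
E
python3 seal.py .15 a
```

```text
6.725 [0.63125282 0.0420831  0.32193222] [-2.05744580e+00 -2.37354254e+00 -7.37768982e-04] [-0.27669575  1.03539375 -0.19691979] 0.026052654776951647
wrist low 1072 (array([627.9,  67.3]), array([50., 16.]), 8.07) 0.05562188507531314
wrist seal zone 5753 (array([631.7,  42.6]), array([58. , 26.1]), 7.48) [0.1180677  0.16988382 0.18402328]
top seal zone 0
```

View pics/awrist.png

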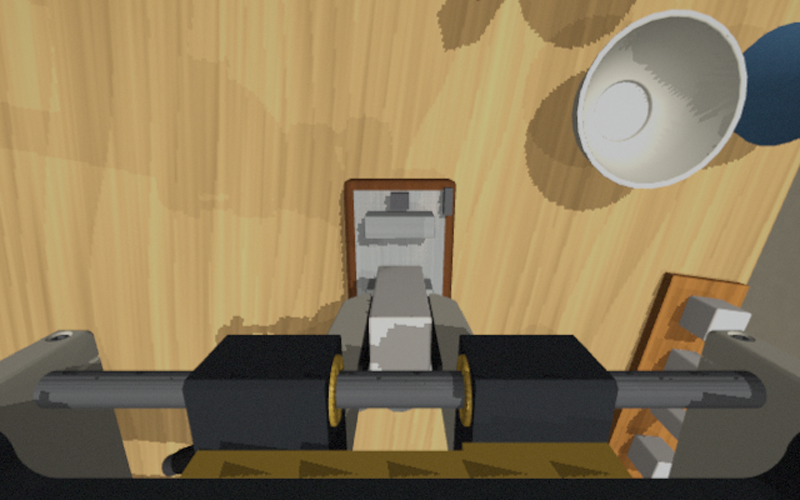

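The seal hangs straight between the fingers at (400,310), with the end jaw at (400,225) behind it. Measuring the seal's +y face against the end jaw.

```bash
cat > meas.py <<'E'
from h import *
p=read_camera("wrist"); w=cloud(p); s=robot.read_state(); print(s["t"],s["tool_pos"],s["force"],s["opening"])
th=np.radians(8.07); ex=np.array([np.cos(th),np.sin(th)]); ey=np.array([-ex[1],ex[0]]); O=np.array([.6360,.008])
d=w[...,:2]-O; a=d@ex; b=d@ey; z=w[...,2]
m=(abs(a)<.03)&(b>.04)&(b<.08)&(z>.05)&(z<.06); print("end jaw y",np.percentile(b[m],[1,99]),"x",np.percentile(a[m],[1,99]))
m=(abs(a)<.03)&(b<.04)&(b>-.01)&(z>.05)&(z<.06); print("slide y",m.sum(),np.percentile(b[m],[1,99]) if m.sum() else "")
for lo in np.arange(.055,.17,.01):
    m=(abs(a)<.018)&(b>.03)&(b<.06)&(z>lo)&(z<lo+.01)
    if m.sum()>15: print(round(lo,3),m.sum(),"b",np.percentile(b[m],[5,50,95]).round(4),"a",np.percentile(a[m],[2,98]).round(4))
v=spotter.masks_of(p,"seal")[0]; q=v["pixels"]; print(v["confidence"],q.sum(),np.nanpercentile(a[q],[2,98]),np.nanpercentile(b[q],[2,50,98]),np.nanpercentile(z[q],[1,99]))
E
python3 meas.py
```

```text
6.875 [0.63119662 0.04232956 0.32173945] [-0.4891338   0.58187433 -1.3369705 ] 0.025875786942794486
end jaw y [0.0524872  0.06767018] x [-0.02389207  0.02479426]
slide y 59 [0.00824597 0.01270294]
0.055 302 b [0.0526 0.0562 0.0598] a [-0.0175  0.0178]
0.095 35 b [0.0466 0.047  0.0472] a [-0.0117  0.0123]
0.105 167 b [0.0466 0.0469 0.0473] a [-0.0117  0.0127]
0.115 185 b [0.0466 0.047  0.0474] a [-0.0115  0.0127]
0.125 212 b [0.0466 0.0471 0.0474] a [-0.0117  0.0127]
0.135 338 b [0.0427 0.0469 0.0475] a [-0.0171  0.0173]
0.145 420 b [0.0427 0.047  0.0475] a [-0.0174  0.0171]
0.155 498 b [0.0424 0.047  0.0474] a [-0.0174  0.0174]
0.165 1922 b [0.0313 0.0411 0.0472] a [-0.0158  0.0159]
0.73 3810 [-0.0114805   0.01296077] [0.02343572 0.04541395 0.04750835] [0.10554274 0.1717768 ]
```

Request:
{"api": "arm_command", "payload": {
  "xyz": [
    [0.02,-0.14,0],
    [0,0,-1.5],
    [0,0,-2],
    [0,0,-1.5],
    [0,0,-1],
    [0,0,-0.5],
    [0,0,-0.3],
    [0,0,0],
    [0,0,0]
  ],
  "turn": [
    [0,0,0],
    [0,0,0],
    [0,0,0],
    [0,0,0],
    [0,0,0],
    [0,0,0],
    [0,0,0],
    [0,0,0],
    [0,0,0]
  ]
}}

```text
t: 8.05
tool_pos: [0.6319, 0.0394, 0.2544]
orientation: [2.059, 2.372, 0.001]
force: [1.0, 0.6, -1.7]
opening: 0.0256
```

```bash
python3 meas.py
```

```text
8.1 [0.63184239 0.03939938 0.25438361] [-0.19881765  0.60178081 -0.6047086 ] 0.025711823886867154
end jaw y [0.0435609  0.06797999] x [-0.02396501  0.02460052]
slide y 0 
0.055 756 b [0.0437 0.0545 0.0594] a [-0.0168  0.0167]
0.065 301 b [0.0398 0.0439 0.0443] a [-0.0169  0.017 ]
0.075 396 b [0.0394 0.0438 0.0443] a [-0.0174  0.0172]
0.085 476 b [0.0393 0.0439 0.0444] a [-0.0172  0.0172]
0.095 1712 b [0.0311 0.0395 0.0442] a [-0.0159  0.016 ]
0.105 290 b [0.0321 0.0399 0.0409] a [-0.0177  0.0177]
0.115 347 b [0.0333 0.04   0.0409] a [-0.0177  0.0177]
0.125 298 b [0.0374 0.0403 0.0411] a [-0.0176  0.0177]
0.135 23 b [0.0302 0.0314 0.0333] a [-0.0135  0.0156]
0.145 210 b [0.0304 0.0348 0.0412] a [-0.0135  0.0158]
0.155 374 b [0.0333 0.0406 0.047 ] a [-0.0135  0.0157]
0.165 1748 b [0.0467 0.0578 0.0598] a [-0.0135  0.0156]
0.75 3802 [-0.01116107  0.01334184] [0.0204789  0.0421187  0.04438335] [0.03798314 0.10438632]
```

```bash
sed -i 's/(b>.04)&(b<.08)&(z>.05)&(z<.06)/(b>.048)\&(b<.08)\&(z>.0535)\&(z<.058)/' meas.py; python3 meas.py | head -3
```

```text
8.2 [0.63177584 0.03940879 0.25422992] [-0.34533282 -0.25799909 -1.19535504] 0.025639929870720432
end jaw y [0.05220477 0.06786105] x [-0.02406842  0.02479028]
slide y 0
```

Request:
{"api": "arm_command", "payload": {
  "xyz": [
    [-0.02,0.16,0],
    [0,0,-0.1],
    [0,0,-0.05],
    [0,0,0],
    [0,0,0]
  ],
  "turn": [
    [0,0,0],
    [0,0,0],
    [0,0,0],
    [0,0,0],
    [0,0,0]
  ]
}}

```text
t: 8.88
tool_pos: [0.6314, 0.041, 0.2522]
orientation: [-2.059, -2.372, -0.0]
force: [0.3, -0.2, -0.9]
opening: 0.0257
```

```bash
python3 meas.py | sed -n '1,8p'
```

```text
8.925 [0.63142339 0.04101256 0.25225572] [ 0.2494808  -0.17973782 -0.42363231] 0.026057255642983692
end jaw y [0.05250292 0.06790645] x [-0.02401961  0.02463523]
slide y 0 
0.055 747 b [0.0453 0.0547 0.0594] a [-0.0171  0.0168]
0.065 333 b [0.041  0.0455 0.0459] a [-0.0172  0.017 ]
0.075 421 b [0.0409 0.0454 0.046 ] a [-0.0172  0.0173]
0.085 488 b [0.0411 0.0455 0.0461] a [-0.0174  0.0174]
0.095 1826 b [0.0309 0.0402 0.0458] a [-0.0158  0.0157]
```

Request:
{"api": "arm_command", "payload": {
  "xyz": [
    [0,0,-0.05],
    [0,0,0],
    [0,0,0]
  ],
  "turn": [
    [0,0,0],
    [0,0,0],
    [0,0,0]
  ]
}}

```text
t: 9.35
tool_pos: [0.6315, 0.041, 0.2519]
orientation: [2.059, 2.372, 0.0]
force: [-0.9, -0.1, -0.9]
opening: 0.0258
```

Request:
{"api": "arm_command", "payload": {
  "xyz": [
    [0,0,-0.05],
    [0,0,0],
    [0,0,0]
  ],
  "turn": [
    [0,0,0],
    [0,0,0],
    [0,0,0]
  ]
}}

```text
t: 9.72
tool_pos: [0.6315, 0.041, 0.2519]
orientation: [2.059, 2.372, 0.0]
force: [-3.1, 0.2, 4.6]
opening: 0.0258
```

Contact with the floor (4.6 N). Releasing.

Request:
{"api": "arm_command", "payload": {
  "xyz": [
    [0,0,0],
    [0,0,0],
    [0,0,0],
    [0,0,0],
    [0,0,0.5],
    [0,0,2],
    [0,0,4],
    [0,0,5],
    [0,0,3],
    [0,0,0],
    [0,0,0]
  ],
  "turn": [
    [0,0,0],
    [0,0,0],
    [0,0,0],
    [0,0,0],
    [0,0,0],
    [0,0,0],
    [0,0,0],
    [0,0,0],
    [0,0,0],
    [0,0,0],
    [0,0,0]
  ],
  "gripper": 5
}}

```text
t: 11.1
tool_pos: [0.6312, 0.041, 0.396]
orientation: [-2.059, -2.372, 0.0]
force: [-1.4, -0.1, -0.5]
opening: 0.0499
```

```bash
python3 - <<'E'
from h import *
p=read_camera("wrist"); w=cloud(p); s=robot.read_state(); print(s["t"],s["tool_pos"],s["orientation"],s["force"],s["opening"],s["q"])
th=np.radians(8.07); ex=np.array([np.cos(th),np.sin(th)]); ey=np.array([-ex[1],ex[0]]); O=np.array([.6360,.008])
d=w[...,:2]-O; a=d@ex; b=d@ey; z=w[...,2]
for nm,m in (("top",(abs(a)<.03)&(b>.0)&(b<.06)&(z>.093)&(z<.107)),("end",(abs(a)<.03)&(b>.048)&(b<.08)&(z>.0535)&(z<.058)),("slide",(abs(a)<.03)&(b>-.01)&(b<.02)&(z>.0535)&(z<.058))):
    if m.sum()>5: print(nm,m.sum(),rect(w[m][:,:2]),np.percentile(b[m],[1,99]),np.percentile(a[m],[1,99]),np.median(z[m]))
save(p,"w4.png")
E
```

```text
11.15 [0.63100579 0.04100495 0.39500139] [-2.05850008e+00 -2.37125704e+00  2.02133119e-03] [ 0.20101028 -0.54296276 -0.10683986] 0.05004185216305384 [-1.61564435e-02  2.22446675e-01  1.40302020e+00 -3.15858565e-05
  1.51808963e+00 -1.57128090e-01]
top 678 (array([631.8,  40.2]), array([25.4, 26.1]), 8.41) [0.0196243  0.04534132] [-0.01220626  0.01308542] 0.10067837456173714
end 644 (array([628. ,  66.9]), array([49. , 16.3]), 8.07) [0.05140314 0.0674375 ] [-0.02395842  0.02473863] 0.05566242065687599
slide 287 (array([635.6,  13.9]), array([49. , 13.1]), 7.94) [-0.00051318  0.01221807] [-0.02401607  0.02475392] 0.05578505030977632
```

View pics/w4.png

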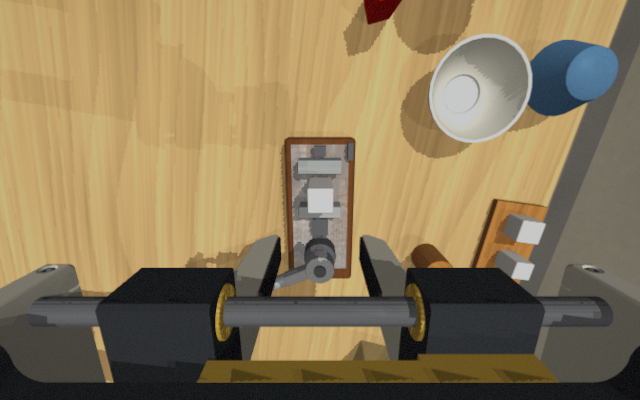

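The seal stands upright at vise y ≈ 32.5 mm, and the jaws' middle is ≈ 31.8 mm, so it is well placed. Next I move beside the wrench handle with the fingers closed.

Request:
{"api": "arm_command", "payload": {
  "xyz": [
    [-1.2,-2.7,0],
    [-2.2,-4.8,0],
    [-2.2,-4.8,0],
    [-2.2,-4.8,0],
    [-1,-2.1,0],
    [0,0,-3],
    [0,0,-3],
    [0,0,-3],
    [0,0,-2],
    [0,0,0],
    [0,0,0]
  ],
  "turn": [
    [0,0,0.08],
    [0,0,0.1],
    [0,0,0.1],
    [0,0,0.1],
    [0,0,0],
    [0,0,0],
    [0,0,0],
    [0,0,0],
    [0,0,0],
    [0,0,0],
    [0,0,0]
  ],
  "gripper": 0
}}

```text
t: 12.52
tool_pos: [0.5438, -0.1511, 0.2871]
orientation: [1.574, 2.718, 0.0]
force: [0.5, -0.1, -0.3]
opening: 0.0004
```

```bash
cat > han.py <<'E'
from h import *
import sys
S=np.array([.6437,-.0465])
p=read_camera("wrist"); w=cloud(p); s=robot.read_state(); tx=rot(s["orientation"])[:2,0]
print(s["t"],s["tool_pos"],"tool y ang",np.degrees(np.arctan2(-tx[0],tx[1])).round(2),s["force"],s["opening"])
d=w[...,:2]-S; r=np.hypot(d[...,0],d[...,1]); z=w[...,2]
ang=np.degrees(np.arctan2(-d[...,1],-d[...,0]))
m=(r>.09)&(r<.2)&(z>.072)&(z<.0875)&(abs(ang)<60)
m&=(np.abs(d@tx) < 1)
k,l,st,_=cv2.connectedComponentsWithStats(m.astype(np.uint8))
for i in range(1,k):
    if st[i,4]>150:
        q=w[l==i]; f=cv2.fitLine((q[:,:2]*1000).astype(np.float32),2,0,.01,.01).ravel()
        n=np.array([-f[1],f[0]])*np.sign(f[0]); off=(s["tool_pos"][:2]*1000-f[2:])@n
        print("handle",len(q),"ang",np.degrees(np.arctan(f[1]/f[0])).round(2),"r",r[l==i].min().round(3),r[l==i].max().round(3),"tool-line dist mm",off.round(1),"spindle-line",((S*1000-f[2:])@n).round(1))
if len(sys.argv)>1: save(p,sys.argv[1])
E
python3 han.py w5.png
```

```text
12.575 [ 0.54397063 -0.1511539   0.28763972] tool y ang 29.85 [ 0.12678383 -0.56274854 -0.22249109] 0.0005882157945181372
handle 4516 ang 30.86 r 0.09 0.2 tool-line dist mm -41.1 spindle-line -2.4
```

View pics/w5.png

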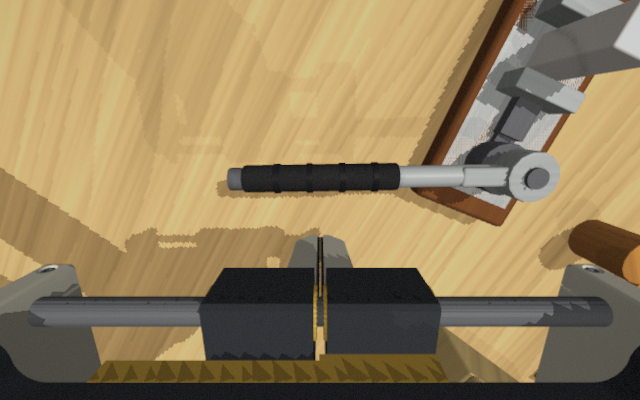

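Request:
{"api": "arm_command", "payload": {
  "xyz": [
    [0,0,-1.5],
    [0,0,-2],
    [0,0,-1.2],
    [-0.4,0.7,0],
    [-0.4,0.7,0],
    [0,0,0],
    [0,0,0]
  ],
  "turn": [
    [0,0,0],
    [0,0,0],
    [0,0,0],
    [0,0,0],
    [0,0,0],
    [0,0,0],
    [0,0,0]
  ]
}}

```text
t: 13.45
tool_pos: [0.5357, -0.1369, 0.24]
orientation: [1.573, 2.718, 0.0]
force: [-0.9, 0.6, 1.2]
opening: 0.0005
```

Request:
{"api": "arm_command", "payload": {
  "xyz": [
    [-0.1,0.17,0],
    [-0.1,0.17,0],
    [-0.1,0.17,0],
    [-0.1,0.17,0],
    [-0.1,0.17,0],
    [-0.1,0.17,0]
  ],
  "turn": [
    [0,0,0],
    [0,0,0],
    [0,0,0],
    [0,0,0],
    [0,0,0],
    [0,0,0]
  ]
}}

```text
t: 14.2
tool_pos: [0.5293, -0.127, 0.2393]
orientation: [1.574, 2.718, -0.001]
force: [0.2, -4.9, 0.6]
opening: 0.0008
```

```bash
python3 han.py
```

```text
14.25 [ 0.52920411 -0.12673831  0.23925502] tool y ang 29.84 [-0.30675925 -4.74112328 -0.16426535] 0.0009746516869657674
handle 7702 ang 27.94 r 0.09 0.2 tool-line dist mm -19.6 spindle-line -2.4
```

```bash
cat > arc.py <<'E'
import numpy as np,sys
S=np.array([64.37,-4.65]); a0,st,n=map(float,sys.argv[1:4])
P=lambda a: S-13.9*np.array([np.cos(a),np.sin(a)])-1.85*np.array([-np.sin(a),np.cos(a)])
a=np.radians(a0)-st*np.arange(int(n)+1)
print(P(a[0]).round(2), [[round(float(v),2) for v in P(a[i+1])-P(a[i])]+[0] for i in range(int(n))], np.degrees(a[-1]),P(a[-1]).round(2))
E
python3 arc.py 28 .03 20
```

```text
[ 52.97 -12.81] [[-0.24, 0.35, 0], [-0.23, 0.35, 0], [-0.22, 0.36, 0], [-0.21, 0.37, 0], [-0.2, 0.37, 0], [-0.19, 0.38, 0], [-0.17, 0.38, 0], [-0.16, 0.39, 0], [-0.15, 0.39, 0], [-0.14, 0.4, 0], [-0.13, 0.4, 0], [-0.11, 0.4, 0], [-0.1, 0.41, 0], [-0.09, 0.41, 0], [-0.08, 0.41, 0], [-0.07, 0.42, 0], [-0.05, 0.42, 0], [-0.04, 0.42, 0], [-0.03, 0.42, 0], [-0.02, 0.42, 0]] -6.377467707849391 [50.35 -4.94]
```

Request:
{"api": "arm_command", "payload": {
  "xyz": [
    [-0.23,0.35,0],
    [-0.23,0.35,0],
    [-0.22,0.36,0],
    [-0.21,0.37,0],
    [-0.2,0.37,0],
    [-0.19,0.38,0],
    [-0.17,0.38,0],
    [-0.16,0.39,0]
  ],
  "turn": [
    [0,0,-0.03],
    [0,0,-0.03],
    [0,0,-0.03],
    [0,0,-0.03],
    [0,0,-0.03],
    [0,0,-0.03],
    [0,0,-0.03],
    [0,0,-0.06]
  ]
}}

```text
t: 15.25
tool_pos: [0.5129, -0.097, 0.239]
orientation: [-1.928, -2.479, 0.001]
force: [-2.3, -4.7, 1.0]
opening: 0.0005
```

```bash
cat >> han.py <<'E'
th=np.radians(8.07); ex=np.array([np.cos(th),np.sin(th)]); ey=np.array([-ex[1],ex[0]]); O=np.array([.6360,.008])
d=w[...,:2]-O; a=d@ex; b=d@ey
for nm,m in (("top",(abs(a)<.03)&(b>.0)&(b<.07)&(z>.096)&(z<.107)),("end",(abs(a)<.03)&(b>.048)&(b<.08)&(z>.0535)&(z<.058)),("slide",(abs(a)<.03)&(b>-.02)&(b<.03)&(z>.0535)&(z<.058))):
    if m.sum()>5: print(nm,m.sum(),np.percentile(b[m],[1,99]).round(4),np.percentile(a[m],[1,99]).round(4),np.median(z[m]).round(4))
n=-np.array([-tx[0],-tx[1]]); print("push N",-(s["force"][:2]@tx).round(2))
E
python3 han.py
```

```text
15.3 [ 0.51282524 -0.09660432  0.23897057] tool y ang 14.07 [-1.30454599 -3.51864639 -0.26613061] 0.00039558883245929344
handle 7729 ang 13.95 r 0.09 0.2 tool-line dist mm -19.6 spindle-line -2.5
end 1882 [0.0516 0.0637] [-0.025   0.0099] 0.0554
slide 2699 [0.0039 0.0284] [-0.0249  0.0242] 0.0555
push N 3.1
```

Request:
{"api": "arm_command", "payload": {
  "xyz": [
    [-0.15,0.39,0],
    [-0.14,0.4,0],
    [-0.13,0.4,0],
    [-0.11,0.4,0],
    [-0.1,0.41,0],
    [-0.09,0.41,0],
    [-0.08,0.41,0],
    [-0.07,0.42,0],
    [-0.05,0.42,0],
    [-0.04,0.42,0]
  ],
  "turn": [
    [0,0,-0.03],
    [0,0,-0.03],
    [0,0,-0.03],
    [0,0,-0.03],
    [0,0,-0.03],
    [0,0,-0.03],
    [0,0,-0.03],
    [0,0,-0.03],
    [0,0,-0.03],
    [0,0,-0.03]
  ]
}}

```text
t: 16.55
tool_pos: [0.5035, -0.0561, 0.2391]
orientation: [-2.277, -2.164, 0.0]
force: [-2.0, -2.9, 0.2]
opening: 0.0004
```

```bash
python3 han.py; python3 arc.py -3.2 .0143 30
```

```text
16.6 [ 0.50350627 -0.0556878   0.23910276] tool y ang -2.98 [-1.95121315 -1.88754786  0.52394213] 0.0006161052574180643
handle 7736 ang -3.26 r 0.09 0.2 tool-line dist mm -19.8 spindle-line -2.7
top 2898 [0.0238 0.049 ] [-0.0135 -0.0013] 0.1002
end 2994 [0.0519 0.0673] [-0.0249  0.0239] 0.0555
slide 2409 [0.0095 0.0281] [-0.0247  0.0242] 0.0556
push N 1.99
[50.39 -5.72] [[-0.01, 0.2, 0], [-0.01, 0.2, 0], [-0.01, 0.2, 0], [-0.01, 0.2, 0], [-0.0, 0.2, 0], [0.0, 0.2, 0], [0.0, 0.2, 0], [0.01, 0.2, 0], [0.01, 0.2, 0], [0.01, 0.2, 0], [0.01, 0.2, 0], [0.02, 0.2, 0], [0.02, 0.2, 0], [0.02, 0.2, 0], [0.03, 0.2, 0], [0.03, 0.2, 0], [0.03, 0.2, 0], [0.03, 0.2, 0], [0.04, 0.2, 0], [0.04, 0.2, 0], [0.04, 0.2, 0], [0.05, 0.2, 0], [0.05, 0.19, 0], [0.05, 0.19, 0], [0.05, 0.19, 0], [0.06, 0.19, 0], [0.06, 0.19, 0], [0.06, 0.19, 0], [0.07, 0.19, 0], [0.07, 0.19, 0]] -27.77988941111232 [51.21  0.19]
```

Seal is moving with the jaw (face at 49 mm, end jaw at 51.9 mm). From here I take fine steps.

Request:
{"api": "arm_command", "payload": {
  "xyz": [
    [-0.01,0.2,0],
    [-0.01,0.2,0],
    [-0.01,0.2,0],
    [-0.01,0.2,0],
    [0,0.2,0],
    [0,0.2,0]
  ],
  "turn": [
    [0,0,-0.0143],
    [0,0,-0.0143],
    [0,0,-0.0143],
    [0,0,-0.0143],
    [0,0,-0.0143],
    [0,0,-0.0143]
  ]
}}

```text
t: 17.35
tool_pos: [0.5031, -0.0443, 0.2391]
orientation: [-2.366, -2.065, 0.001]
force: [-3.5, -3.5, -0.0]
opening: 0.0004
```

Request:
{"api": "arm_command", "payload": {
  "xyz": [
    [0,0.2,0],
    [0.01,0.2,0]
  ],
  "turn": [
    [0,0,-0.0143],
    [0,0,-0.0143]
  ]
}}

```text
t: 17.6
tool_pos: [0.5032, -0.0403, 0.2391]
orientation: [-2.396, -2.031, 0.0]
force: [-3.7, -3.7, 1.0]
opening: 0.0004
```

Request:
{"api": "arm_command", "payload": {
  "xyz": [
    [0.01,0.2,0]
  ],
  "turn": [
    [0,0,-0.0143]
  ]
}}

```text
t: 17.73
tool_pos: [0.5033, -0.0383, 0.2391]
orientation: [-2.41, -2.014, 0.001]
force: [-4.4, -3.6, 0.5]
opening: 0.0004
```

```bash
python3 han.py
```

```text
17.775 [ 0.50333009 -0.03810954  0.2390467 ] tool y ang -10.27 [-2.88071303 -3.41735198  1.51644902] 0.0001860873326745025
handle 7734 ang -10.55 r 0.09 0.2 tool-line dist mm -20.1 spindle-line -2.7
top 5158 [0.0263 0.0515] [-0.0131  0.0096] 0.1004
end 3220 [0.0511 0.0675] [-0.0249  0.0238] 0.0556
slide 2046 [0.0119 0.0279] [-0.0249  0.0239] 0.0556
push N 3.88
```

Request:
{"api": "arm_command", "payload": {
  "xyz": [
    [0.01,0.2,0]
  ],
  "turn": [
    [0,0,-0.0143]
  ]
}}

```text
t: 17.9
tool_pos: [0.5034, -0.0364, 0.2391]
orientation: [-2.424, -1.997, 0.001]
force: [-3.7, -4.0, 1.7]
opening: 0.0003
```

Request:
{"api": "arm_command", "payload": {
  "xyz": [
    [0.01,0.2,0]
  ],
  "turn": [
    [0,0,-0.0143]
  ]
}}

```text
t: 18.02
tool_pos: [0.5035, -0.0344, 0.2391]
orientation: [-2.439, -1.98, 0.001]
force: [-3.7, -3.5, 0.6]
opening: 0.0007
```

Request:
{"api": "arm_command", "payload": {
  "xyz": [
    [0.02,0.2,0]
  ],
  "turn": [
    [0,0,-0.0143]
  ]
}}

```text
t: 18.15
tool_pos: [0.5037, -0.0324, 0.2391]
orientation: [-2.453, -1.963, 0.001]
force: [-3.5, -3.8, 0.8]
opening: 0.0005
```

```bash
python3 han.py
```

```text
18.2 [ 0.50375355 -0.03226203  0.23909085] tool y ang -12.72 [-3.50393686 -3.50214018  0.61009288] 0.0006362716713421545
handle 7771 ang -12.82 r 0.09 0.2 tool-line dist mm -20.2 spindle-line -3.0
top 5790 [0.027  0.0522] [-0.013  0.013] 0.1005
end 3318 [0.051 0.068] [-0.0248  0.0239] 0.0556
slide 1912 [0.0126 0.0279] [-0.0248  0.0234] 0.0557
push N 4.19
```

Request:
{"api": "arm_command", "payload": {
  "xyz": [
    [0.02,0.2,0]
  ],
  "turn": [
    [0,0,-0.0143]
  ]
}}

```text
t: 18.32
tool_pos: [0.5039, -0.0306, 0.2391]
orientation: [-2.467, -1.945, 0.001]
force: [-5.1, -6.5, 1.0]
opening: 0.0003
```

Request:
{"api": "arm_command", "payload": {
  "xyz": [
    [0.02,0.2,0]
  ],
  "turn": [
    [0,0,-0.0143]
  ]
}}

```text
t: 18.45
tool_pos: [0.5041, -0.0288, 0.2391]
orientation: [2.481, 1.927, -0.002]
force: [-4.3, -7.2, 0.6]
opening: 0.0003
```

Request:
{"api": "arm_command", "payload": {
  "xyz": [
    [0.03,0.2,0]
  ],
  "turn": [
    [0,0,-0.0143]
  ]
}}

```text
t: 18.58
tool_pos: [0.5043, -0.0268, 0.239]
orientation: [2.495, 1.909, -0.002]
force: [-4.5, -7.2, 0.0]
opening: 0.0007
```

```bash
python3 han.py
```

```text
18.625 [ 0.50433571 -0.02660445  0.23902619] tool y ang -15.17 [-4.19520267 -5.5848223   0.62283264] 0.00015869581444131
handle 7729 ang -15.3 r 0.09 0.2 tool-line dist mm -19.9 spindle-line -2.3
top 5768 [0.0274 0.0526] [-0.0129  0.013 ] 0.1005
end 3373 [0.0511 0.0683] [-0.0248  0.0241] 0.0556
slide 1789 [0.0129 0.0281] [-0.0249  0.0233] 0.0557
push N 6.49
```

Request:
{"api": "arm_command", "payload": {
  "xyz": [
    [0.02,0.1,0]
  ],
  "turn": [
    [0,0,-0.007]
  ]
}}

```text
t: 18.75
tool_pos: [0.5045, -0.0258, 0.239]
orientation: [-2.501, -1.901, 0.002]
force: [-5.7, -5.7, 0.5]
opening: 0.0004
```

```bash
python3 han.py; python3 han.py | grep -E "handle|top|push"
```

```text
18.8 [ 0.50448256 -0.02565873  0.2389753 ] tool y ang -15.54 [-5.52368167 -5.94602825 -0.87550949] 0.0003065012824063889
handle 7706 ang -15.84 r 0.09 0.2 tool-line dist mm -20.0 spindle-line -2.1
top 5771 [0.0274 0.0526] [-0.0129  0.0131] 0.1005
end 3385 [0.0515 0.0683] [-0.0247  0.024 ] 0.0555
slide 1756 [0.0129 0.0283] [-0.0249  0.0232] 0.0556
push N 7.21
handle 7720 ang -16.03 r 0.09 0.2 tool-line dist mm -20.2 spindle-line -1.8
top 5762 [0.0274 0.0526] [-0.0129  0.0132] 0.1005
push N 6.7
```

Request:
{"api": "arm_command", "payload": {
  "xyz": [
    [0.02,0.1,0],
    [0.02,0.1,0]
  ],
  "turn": [
    [0,0,-0.007],
    [0,0,-0.007]
  ]
}}

```text
t: 19.1
tool_pos: [0.5048, -0.0237, 0.2389]
orientation: [-2.514, -1.883, 0.002]
force: [-6.2, -5.6, 1.2]
opening: 0.0004
```

```bash
python3 han.py; python3 han.py | grep -E "handle|top|push"
```

```text
19.15 [ 0.50485798 -0.02354729  0.23894612] tool y ang -16.35 [-5.06747354 -4.71162135  0.83483563] 0.00024330990896801835
handle 7730 ang -17.1 r 0.09 0.2 tool-line dist mm -20.1 spindle-line -1.2
top 5768 [0.0274 0.0527] [-0.0129  0.0131] 0.1005
end 3416 [0.0512 0.0683] [-0.0247  0.0242] 0.0556
slide 1690 [0.0129 0.0281] [-0.0249  0.0224] 0.0557
push N 5.95
handle 7729 ang -17.2 r 0.09 0.2 tool-line dist mm -20.3 spindle-line -1.2
top 5762 [0.0274 0.0527] [-0.0129  0.0131] 0.1005
push N 4.73
```

Force fell from about 8 N to 5.5 N with the jaw at rest, and the handle line is kinking at about 0.045 rad. One last 1 mm step for margin, then I back off.

Request:
{"api": "arm_command", "payload": {
  "xyz": [
    [0.02,0.1,0],
    [0,0,0]
  ],
  "turn": [
    [0,0,-0.007],
    [0,0,0]
  ]
}}

```text
t: 19.45
tool_pos: [0.505, -0.0224, 0.2389]
orientation: [-2.52, -1.874, 0.002]
force: [-5.1, -4.4, 0.6]
opening: 0.0002
```

```bash
python3 han.py; python3 han.py | grep -E "handle|top|push"
```

```text
19.5 [ 0.50503988 -0.02245891  0.23893787] tool y ang -16.71 [-4.92112021 -4.47408707  1.33611008] 0.0004500619082812694
handle 7736 ang -17.82 r 0.09 0.2 tool-line dist mm -20.4 spindle-line -0.9
top 5734 [0.0274 0.0527] [-0.0129  0.013 ] 0.1005
end 3437 [0.0518 0.0683] [-0.0248  0.0241] 0.0556
slide 1654 [0.0129 0.0277] [-0.0249  0.0226] 0.0557
push N 5.7
handle 7732 ang -17.82 r 0.09 0.2 tool-line dist mm -20.4 spindle-line -0.8
top 5724 [0.0274 0.0527] [-0.0129  0.0131] 0.1005
push N 4.76
```

Request:
{"api": "arm_command", "payload": {
  "xyz": [
    [-0.06,-0.2,0],
    [-0.09,-0.3,0],
    [-0.15,-0.5,0],
    [-0.3,-1,0],
    [-0.6,-2,0],
    [-0.3,-1,0],
    [0,0,3],
    [0,0,5],
    [0,0,5],
    [0,0,3],
    [0,0,0],
    [0,0,0]
  ],
  "turn": [
    [0,0,0],
    [0,0,0],
    [0,0,0],
    [0,0,0],
    [0,0,0],
    [0,0,0],
    [0,0,0],
    [0,0,0],
    [0,0,0],
    [0,0,0],
    [0,0,0],
    [0,0,0]
  ]
}}

```text
t: 21.05
tool_pos: [0.4902, -0.0725, 0.3981]
orientation: [-2.52, -1.874, 0.001]
force: [-0.8, -0.3, -0.2]
opening: 0.0002
```

```bash
python3 han.py w6.png; python3 - <<'E'
from h import *
p=read_camera("top"); save(p,"top6.png",k=1.25)
E
```

```text
21.1 [ 0.49001102 -0.07238123  0.39744029] tool y ang -16.7 [0.26181341 0.09044496 0.20274045] 0.00041812772774921296
handle 2016 ang -13.46 r 0.09 0.2 tool-line dist mm -62.1 spindle-line -1.2
top 1069 [0.0264 0.0521] [-0.0126  0.0129] 0.1005
end 715 [0.0514 0.0678] [-0.0247  0.0241] 0.0556
slide 734 [0.0123 0.0262] [-0.0247  0.0241] 0.0556
push N -0.16
```

View pics/w6.png

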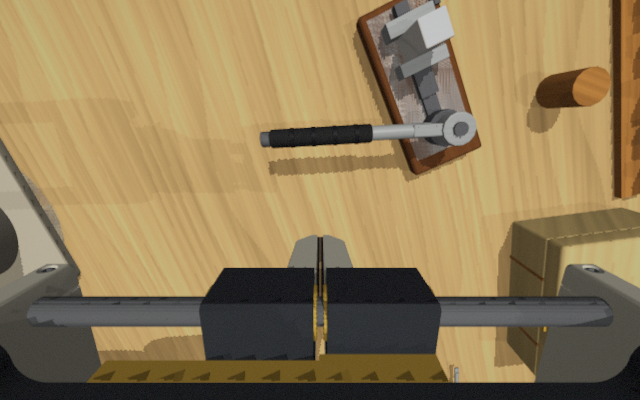

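View pics/top6.png

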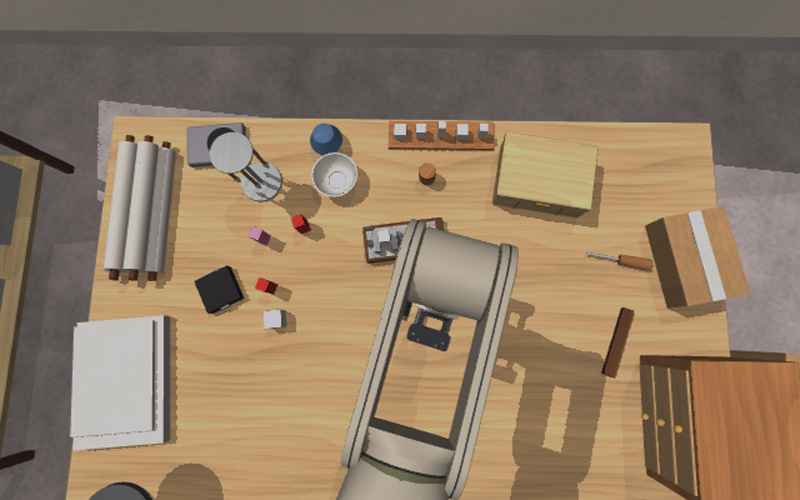

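The wrench sprang back by about 0.076 rad (kink between 0.03 and 0.13). The seal stands between the jaws and nothing else has moved. Handing in.

```bash
python3 -c "
from plant import robot
print(robot.close_job())"
```

```text
the job is handed in; nothing more can be done
None
```

The seal is clamped upright in the vise and the wrench has clicked over. I handed the job in at about 21 s; it reports no verdict.

- **Placing:** I stood the slim white marble seal on the vise floor within about 0.7 mm of midway between the jaws, and let go of it.
- **Clamping:** I pushed the wrench clockwise with closed fingers. The push peaked at about 8 N, then fell to about 5 N with the jaw at rest. I went about 4.5 mm past the peak in small steps, the last one for margin, then stopped and backed off.
- **Click:** Three estimates of the kink at the stop were about 0.05 rad (force drop), 0.06 rad (shift of the handle line) and 0.076 rad (spring-back on release). They differ somewhat, but all lie inside the 0.03 to 0.13 rad window.
- **Last checks:** The seal is upright, its top about 100 mm above the table, and held between both jaws. The arm touches nothing, with no force on the wrist above noise. The bystanders I could see in the last pictures are where they were; I compared them by eye only.

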